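# Load the glue gun and hold it ready over the cardboard stack

## Task

While the glue gun stands nozzle-down in its bench stand, take the thick glue stick out of the wooden block and drop it end-down, fully home, into the feed hole in the back of the gun, leaving the two thin sticks where they are. Then take the gun by its handle, draw it up out of the stand, and tip it to the gluing attitude: nozzle pointing down at a slant of about 45 degrees, handle below the barrel, stick still in it. Finish while holding the gun still in the gripper, its nozzle tip about 3 cm above the middle of the top of the round layered cardboard stack, never touching that stack and leaving everything else on the table undisturbed.

Things in the scene. Friction and masses are not known exactly. Their poses are not given: they have to be found in the camera images.
- gun: Grey cordless glue gun, 175 mm long, 0.3 kg, loose. Origin: tip of its brass nozzle; z runs along the barrel from nozzle to rear, x from the handle towards the barrel (the handle extends to -x). At the start it stands nozzle-down in the stand, z up, tip 20 mm above the table, handle level and roughly towards the robot. Nose 30 mm across; housing 42 to 47 mm, from 60 mm to the rear.
- gun_grip (a point): Middle of the handle, gun frame (-75, 0, 115) mm: a good place to grip across y, clear of a loaded stick. Handle 30 mm wide (y), 30 mm high (z), flat sides free from x = -27 to -112 mm, then a butt 34 mm wide, 40 mm high to x = -132 mm. A trigger 12 mm wide sits on its nozzle side, x = -29 to -55 mm.
- gun_mouth (a point): Centre of the mouth of the feed hole in the rear face of the gun, gun frame (0, 0, 175) mm. The round hole is 20 mm across at the mouth, narrows within 10 mm to 15 mm across, and is 60 mm deep, along the gun's -z.
- stand: Bench stand, fixed: drip tray 130 x 110 mm with 12 mm rims and an upright aluminium holster tube, inside 35 mm, outside 48 mm across, from 32 to 80 mm above the table; back plate on the +x side. Origin on the table under the tube's axis. The gun's handle lies over its -x side.
- stand_rim (a point): Centre of the tube's upper rim, 80 mm above the table. The gun rests on the rim by the shoulder of its housing, 60 mm above the nozzle tip; it is not fastened and lifts straight up.
- stick: The thick glue stick: cream cylinder 11 mm across, 120 mm long, 14 g, loose. Origin at its lower end, z up along it. It starts in one of the block's three holes, foot 10 mm and top 130 mm above the table. Loaded, its foot rests on the bottom of the feed hole, 115 mm from the nozzle tip, and 60 mm sticks out.
- stick_top (a point): Centre of the upper end of the thick glue stick.
- mini_a: A thin glue stick, cream, 7.6 mm across, 95 mm long, in another hole of the block, standing loosely (its top about 105 mm above the table). Origin at its lower end. To be left there.
- mini_b: The other thin glue stick, same as mini_a. To be left there.
- rack: Wooden block 134 x 50 x 46 mm, fixed, with three round holes 14 mm across and 36 mm deep in a row along its x axis, 42 mm apart, the middle one at its centre. Origin in the middle of its underside.
- hill: Round layered cardboard stack: stepped discs from 112 mm across at the foot to 60 mm across at the top, 47 mm high, 0.2 kg, loose, on the cardboard board (4 mm thick). Origin in the middle of its underside.
- hill_top (a point): Middle of the top of the round stack, 47 mm above its underside, z up.
- gourd: Gourd-shaped layered cardboard stack, about 113 x 72 mm, 30 mm high, loose, beside the round one on the board. Origin on its underside between its lobes. To be left alone.
- board: Sheet of cardboard 200 x 320 x 4 mm, fixed to the table, under both stacks. Origin in the middle of its underside.
- knife: Black craft knife lying on the table, 155 mm long. To be left alone.
- tape: Roll of tape lying flat, 96 mm across, 24 mm high. To be left alone.
- pencil: Pencil lying on the table to the left of the stand, 168 mm long. To be left alone.
- pva: White glue bottle standing beyond the wooden block, 52 mm across, 140 mm high. To be left alone.
- gun_butt (a point): Lowest corner of the handle's butt, nozzle side, gun frame (-132, 0, 95) mm.
Mind the look-alikes: they are no part of the job. Leave any turquoise look-alike of the gun alone.

How it is judged:
On the way, in this order (a step that is already met when the one before it is completed fails the run):
1. the thick stick stands fully home in the feed hole while the gun is still in its stand (z of stick in the frame of gun between 0.105 and 0.121 m and distance between stick_top and gun_mouth below 0.07 m and angle between the z axis of stick and the z axis of gun, either way round below 0.15 rad and distance between stand_rim and gun between 0.052 and 0.068 m and angle between gun's own z axis and vertical below 0.15 rad), for 0.2 s.
2. the gun, stick in it, has been drawn up out of the stand by the gripper (z of gun in the frame of stand_rim above 0 m and contact force between gun and the fingers above 3 N and contact force between gun and stand below 0.2 N and z of stick in the frame of gun below 0.124 m), for 0.1 s.
At the end, for the whole second after the job is handed in: Held still by the gripper alone: barrel 32 to 59 degrees from vertical, nozzle down, handle below, butt clear of the table; tip 12 to 55 mm above the round stack's top, within 25 mm of its middle; thick stick within 9 mm of the feed hole's bottom; both stacks within 15 mm of their places (angle between gun's own z axis and vertical between 0.55 and 1.03 rad and angle between gun's own x axis and vertical below 1.1 rad and horizontal distance between gun and hill_top below 0.025 m and z of gun in the frame of hill_top between 0.012 and 0.055 m and contact force between gun and the fingers above 3 N and contact force between gun and hill below 0.1 N and contact force between gun and stand below 0.1 N and height (world z) of gun_butt above 0.01 m and contact force between gun and board below 0.1 N and contact force between gun and gourd below 0.1 N and linear speed of gun below 0.03 m/s and angular speed of gun below 0.2 rad/s and z of stick in the frame of gun between 0.105 and 0.124 m and distance between stick_top and gun_mouth below 0.07 m and angle between the z axis of stick and the z axis of gun, either way round below 0.15 rad and distance of each of hill, gourd from where it was at the start of the episode below 0.015 m); the arm keeps its last pose, push and grip.
It fails at once if the gun touches the round stack (contact force between gun and hill above 1 N).
It fails at once if a cardboard stack is shifted by more than 15 mm (distance of any of hill, gourd from where it was at the start of the episode above 0.015 m).
It fails at once if a thin stick is taken from its hole (distance of any of mini_a, mini_b from where it was at the start of the episode above 0.025 m).
It fails at once if the knife, tape, pencil or bottle is shifted by more than 30 mm (distance of any of knife, tape, pencil, pva from where it was at the start of the episode above 0.03 m).
It also fails if it takes over 67 s, if anything falls off the work surface, if the arm or the gripper's body presses on something with over 40 N, if the wrist force passes 120 N, or if a joint passes its speed limit or range.

## Robot

A 6-joint arm with a two-finger parallel gripper is mounted at the origin on the work surface. World frame = base frame: x ahead of the robot, y to its left, z up, the work surface at z = 0. Lengths are in m, angles in rad, forces in N, time in s.
With the tool pointing down it reaches from about 0.35 to 0.775 m from the base axis. Payload 5.5 kg.
Tool frame: the origin (TCP) lies at the very end of the fingers, on their centre line; the grasp point (between the pads) lies 19 mm behind it; z points along the fingers, y is the line along which they close (so a half turn about z gives the same grasp; the last joint's range is limited). The gripper opens to 85 mm and grips with 20 to 120 N. Pads are 22 mm wide; open, the fingers measure 114 mm over their backs; the gripper's body (76 mm by 85 mm) begins 54 mm behind the grasp point. The pads swing forward as they close: fully open they stand 13 mm farther back than shut.
Start: joints at [1.208, 0.313, 0.046, 1.304, 0, 1.431], TCP at [0.127, 0.561, 0.231] pointing down, gripper open.
Joint ranges: [-2.76, 2.76], [-0.86, 1.69], [-1.03, 1.26], [-2.2, 2.34], [-1.47, 1.5], [-3.14, 3.14]. Speed limits (rad/s): [2.57, 2.57, 3.14, 3.14, 3.14, 3.14].

## Interface

Orientations are given as a unit quaternion [w, x, y, z].
In Python, from rig import read_state, cams, workorder gives the robot as it stands.
- The arm moves only by the tool move_arm, never from a script. Its argument "moves" is a list that holds one entry, the list of rows, each a list of 7 numbers: the gripper's target within -1 to 1 (fully open at 1, half-way at 0, shut at -1), then the shift along the tool's x, y, z each as a share of 50 cm, from -1 to 1, then the turn, a rotation vector about the tool's x, y, z each as a share of pi/2 rad, from -1 to 1. A call has 1 to 5 rows; each row is the pose to reach, as a shift and turn from the pose commanded when the call began, along the tool's axes at that moment; what a row does not reach only later rows make up. A row lasts 1/10 s, in which the tool goes at most 50 mm and 8.59 degrees, less where a joint would pass 70% of its speed; a pose out of reach is approached as far as the arm can. A call with a number of a shift or a turn outside -1 to 1 is refused whole. A call with a gripper value outside its range is refused whole. The fingers move at their own pace and stop on an object; "squeeze" is the grip in N (left out, the last holds). Time passes only in rows, so rows that repeat a pose let the fingers close. It gives the time, the measured TCP pose, the force, the opening and the grip force at its end, in the units of the state.
- read_state(): the state, without advancing time (a new reading comes with each control period).
- cams.grab_frame(name): name is "scene" or "top" or "wrist"; returns (picture, depth): 420x560x3 uint8, red, green, blue; 420x560 float32, m along the optical axis (not along the pixel's ray), 0 where there is no reading.
- cams.camera_model(name): a dict with "intrinsics" (3x3 intrinsics, pixels), "distortion" ([k1, k2, p1, p2, k3] as OpenCV has them; the pictures are not rectified), "extrinsics" (4x4, takes a point from camera to world coordinates). Camera axes: x right, y down, z forward; pixel columns grow to the right and rows downward; lengths in m; the calibration is good to about 2 mm. A picture is of the moment at which its call begins: read the wrist's pose just before it. camera_model takes no time and is no camera call; for the wrist camera it gives the pose at the moment of the call.
- workorder.sign_off(): hands the job in; it is judged then, once.
The state is a dict: "time": time; "qpos": joint angles; "qvel": joint speeds; "joint_efforts": joint torques, N m; "eef_pos": TCP position; "tcp_rot": TCP orientation; "contact_force": force on the tool from outside, world axes, zero at the start; "torque": the same for the moment, N m; "width": finger opening in m; "grip_force": force on a finger pad.
Only numpy, scipy, OpenCV 4.12 (cv2) and the standard library are available. Lean on these libraries where they do the work, as an engineer would, in place of code of your own. Each camera call takes 0.05 s, during which the arm holds its last target. There are 200 camera calls.

## Working session

There is one attempt and no reset: what is moved stays moved. The work goes in short steps, Python scripts to look and compute and a tool call to move; the robot and the scene stay as the last step left them, time stands still between calls to the robot, and variables do not carry over. Pictures are saved under pics/ and viewed, at most 10 in all, crops included, and the job is handed in when it is done.

Besides the shell and the picture viewer there is one more tool, called after "Emit:" as a command line: name --argument value ..., lists and objects as JSON in quotes. move_arm: Moves the arm, as the interface text tells. Shift numbers are shares of 50 cm and turn numbers shares of pi/2 rad, none past 1 either way. Its arguments: {"type":"object","properties":{"moves":{"type":"array"},"squeeze":{"type":"number"}},"required":["moves"]}

```bash
ls; mkdir -p pics; cat > h.py <<'E'
import numpy as np, cv2
from scipy.spatial.transform import Rotation as R
from rig import read_state, cams, workorder
def grab(n,save=None):
    m=cams.camera_model(n); p,d=cams.grab_frame(n)
    if save: cv2.imwrite(f'pics/{save}.png',p[:,:,::-1]); np.savez(f'pics/{save}.npz',p=p,d=d,K=m['intrinsics'],D=m['distortion'],E=m['extrinsics'])
    return p,d,np.array(m['intrinsics'],float),np.array(m['distortion'],float),np.array(m['extrinsics'],float)
def load(s):
    z=np.load(f'pics/{s}.npz'); return z['p'],z['d'],z['K'].astype(float),z['D'].astype(float),z['E'].astype(float)
def rays(uv,K,D,E):
    n=cv2.undistortPoints(np.array(uv,float).reshape(-1,1,2),K,D).reshape(-1,2)
    return np.c_[n,np.ones(len(n))]@E[:3,:3].T, E[:3,3]   # direction has unit optical depth
def onplane(uv,z,K,D,E):
    r,o=rays(uv,K,D,E); return o+r*((z-o[2])/r[:,2])[:,None]
def cloud(p,d,K,D,E):
    v,u=np.mgrid[:d.shape[0],:d.shape[1]]
    r,o=rays(np.c_[u.ravel(),v.ravel()],K,D,E)
    return (o+r*d.reshape(-1,1)).reshape(*d.shape,3)
E
python3 - <<'E'
from h import *
s=read_state(); print(s)
a=grab('scene','scene0'); b=grab('top','top0'); w=grab('wrist')
print(a[4],b[4],w[4],a[2],a[3])
cv2.imwrite('pics/both.png',np.hstack([cv2.resize(a[0],(400,300)),cv2.resize(b[0],(400,300))])[:,:,::-1])
E
```

```text
pics
{'time': 0.0, 'qpos': array([1.20841595e+00, 3.14027757e-01, 4.49691666e-02, 1.30362332e+00,
       3.26744186e-05, 1.43118826e+00]), 'qvel': array([-0.00082924,  0.00085159, -0.00124815, -0.00057334,  0.00135144,
        0.0014383 ]), 'joint_efforts': array([-1.79317252e-03, -4.80634546e+01,  2.98529845e+01,  1.96519081e-02,
       -2.85167598e-04,  1.52645401e-05]), 'eef_pos': array([0.12685361, 0.56029457, 0.23038932]), 'tcp_rot': array([-2.49983390e-04,  1.11155936e-01,  9.93802530e-01, -9.09191086e-04]), 'contact_force': array([0.00846919, 0.00627175, 0.04517474]), 'torque': array([ 0.00404495,  0.02703051, -0.00412382]), 'grip_force': 0.0, 'width': 0.08545468077301618}
[[-0.82286435  0.42984721 -0.37165258  0.99197298]
 [ 0.56808069  0.63767084 -0.52025016  0.7522763 ]
 [ 0.01336393 -0.63922396 -0.7689045   1.08683979]
 [ 0.          0.          0.          1.        ]] [[-0.02102063 -0.98973797  0.14133961  0.37286601]
 [-0.99975699  0.02174809  0.00360404  0.11699708]
 [-0.00664093 -0.1412295  -0.98995461  1.41371398]
 [ 0.          0.          0.          1.        ]] [[ 0.22164199  0.93579286  0.2741652   0.05722874]
 [ 0.97512756 -0.21240184 -0.06333805  0.57641918]
 [-0.0010381   0.28138442 -0.95959457  0.37354179]
 [ 0.          0.          0.          1.        ]] [[457.7907365    0.         272.01375761]
 [  0.         457.7907365  217.41333357]
 [  0.           0.           1.        ]] [-0.00624803  0.          0.          0.          0.        ]
```

View pics/top0.png

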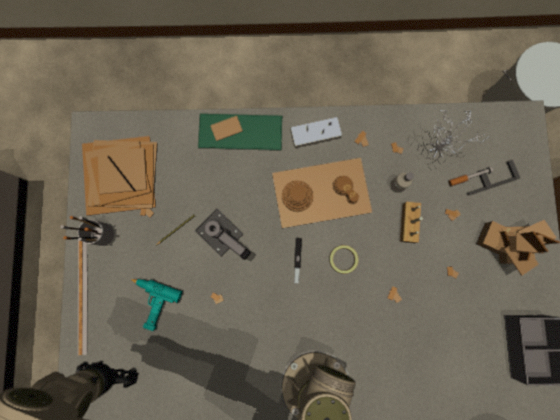

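View pics/scene0.png

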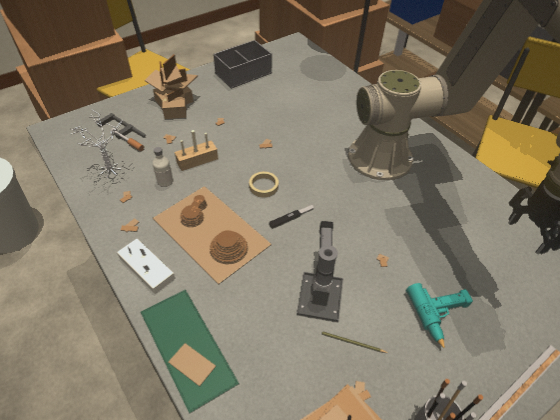

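The top view shows the grey gun in its stand at (212,230), its handle running to (248,255). The turquoise look-alike at (155,300) is to be left alone. The block with its three sticks is at (412,222), and the round stack is at (297,196) on the board. In the scene view the sticks are at about (182,148), (194,140) and (207,137). Next I'll take coarse positions.

```bash
python3 - <<'E'
from h import *
t=load('top0'); C=cloud(*t); s=load('scene0'); S=cloud(*s)
def P(uv,z): return onplane([uv],z,*t[2:])[0].round(3)
print('gun rear',P((212,230),.195),C[230,212],'butt',P((248,255),.135),C[254,247])
print('block',P((412,222),.046),C[222,407]); print('hill',P((297,194),.05),C[195,297],'gourd',P((346,188),.034),'tape',P((344,259),.02),'bottle',P((403,182),.13))
for uv in [(182,146),(194,137),(207,133),(328,254)]: print(uv,S[uv[1],uv[0]])
c=s[0][120:180,140:230]; d=t[0][190:260,370:450]; g=t[0][195:275,180:270]
ims=[cv2.resize(x,(260,int(260*x.shape[0]/x.shape[1])),interpolation=cv2.INTER_CUBIC) for x in (c,d,g)]
H=max(i.shape[0] for i in ims)
cv2.imwrite('pics/crop0.png',np.hstack([np.pad(i,((0,H-i.shape[0]),(0,0),(0,0))) for i in ims])[:,:,::-1])
# sticks in scene: cream-coloured points 0.06<z
X=S.reshape(-1,3); m=(X[:,0]>.3)&(X[:,0]<.75)&(X[:,1]<.0)&(X[:,1]>-.3)&(X[:,2]>.06)
lab=cv2.connectedComponentsWithStats(m.reshape(420,560).astype(np.uint8))
for i in range(1,lab[0]):
    if lab[2][i,4]>15: k=lab[1].ravel()==i; print(lab[2][i],lab[3][i].round(),X[k].min(0).round(3),np.median(X[k],0).round(3),X[k].max(0).round(3))
E
```

```text
gun rear [0.506 0.311 0.195] [0.51270413 0.31999305 0.13788262] butt [0.432 0.208 0.135] [0.4342642  0.20952877 0.1553125 ]
block [ 0.535 -0.339  0.046] [ 0.53577092 -0.32220171  0.04500813]
hill [0.639 0.045 0.05 ] [0.63528451 0.04510811 0.05173466] gourd [ 0.659 -0.125  0.034] tape [ 0.417 -0.109  0.02 ] bottle [ 0.655 -0.291  0.13 ]
(182, 146) [ 0.57889096 -0.33910039  0.08457627]
(194, 137) [ 0.5362919  -0.33033086  0.10859568]
(207, 133) [ 0.43791491 -0.43959391  0.00391209]
(328, 254) [0.50476511 0.30750395 0.17641417]
[156 150  15  24 230] [162. 164.] [ 0.645 -0.3    0.06 ] [ 0.672 -0.291  0.09 ] [ 0.695 -0.279  0.144]
```

View pics/crop0.png

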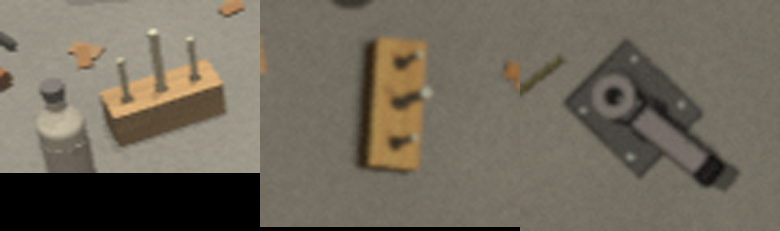

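There are three candidates for the stick, in scene pixels: (182,146), (194,137) and (207,133). The crop shows the middle one at (194,137) is clearly taller and thicker, so it is the thick stick. The outer two are the minis. Next I'll put the wrist camera near the gun.

Emit:
move_arm --moves '[[[1,-0.38,-0.21,-0.1,0,0,0],[1,-0.38,-0.21,-0.1,0,0,0],[1,-0.38,-0.21,-0.1,0,0,0],[1,-0.38,-0.21,-0.1,0,0,0],[1,-0.38,-0.21,-0.1,0,0,0]]]'

```text
time: 0.65
eef_pos: [0.2915, 0.4142, 0.2822]
tcp_rot: [0.001, 0.113, 0.994, 0.0]
contact_force: [-0.2, 0.4, -0.0]
width: 0.0853
grip_force: 0.0
```

Emit:
move_arm --moves '[[[1,-0.38,-0.21,-0.1,0,0,0],[1,-0.38,-0.21,-0.1,0,0,0],[1,-0.38,-0.21,-0.1,0,0,0],[1,-0.38,-0.21,-0.1,0,0,0],[1,-0.38,-0.21,-0.1,0,0,0]]]'

```text
time: 1.15
eef_pos: [0.454, 0.2694, 0.3318]
tcp_rot: [0.001, 0.113, 0.994, -0.0]
contact_force: [0.7, 0.7, 0.8]
width: 0.0853
grip_force: 0.0
```

```bash
python3 - <<'E'
from h import *
s=read_state(); print(s['time'],s['eef_pos'],s['tcp_rot'],s['qpos'])
w=grab('wrist','w_gun'); C=cloud(*w); print(w[4][:3,3])
E
```

```text
1.15 [0.45403853 0.26941881 0.33180207] [ 6.92209213e-04  1.12914057e-01  9.93604517e-01 -3.06833687e-05] [ 3.83836950e-01  2.12570439e-01  1.56277539e-01  1.51331575e+00
 -7.14010953e-04  6.10147338e-01]
[0.38415894 0.28552865 0.47473825]
```

View pics/w_gun.png

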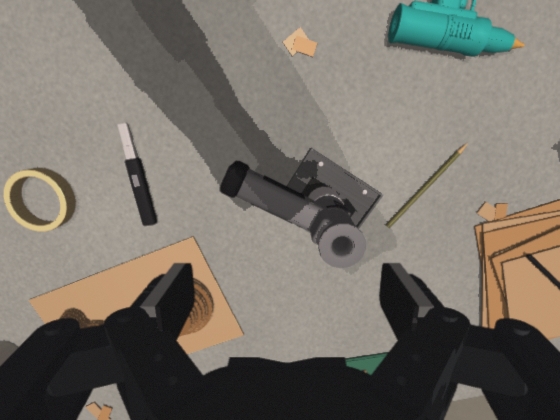

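The wrist view shows the gun's rear ring at about (342,243) with the feed hole inside it. The handle runs to the butt at (235,180). The stand's tray is at (345,190) and the round stack is half hidden at (195,305).

```bash
python3 - <<'E'
from h import *
w=load('w_gun'); C=cloud(*w); p=w[0]; X=C.reshape(-1,3)
roi=np.zeros((420,560),bool); roi[150:285,210:385]=1
z=C[...,2]
for nm,lo,hi in [('rear',.185,.205),('handletop',.143,.153),('butt',.153,.162)]:
    m=roi&(z>lo)&(z<hi); q=C[m]; v,u=np.nonzero(m)
    print(nm,m.sum(),np.median(q,0).round(4),q.min(0).round(3),q.max(0).round(3),'uv',u.min(),u.max(),v.min(),v.max())
    if nm=='rear':
        c,r=cv2.minEnclosingCircle(np.c_[u,v].astype(np.float32)); h=np.median(q[:,2])
        pc=onplane([c],h,*w[2:])[0]; print('circ',c,r,pc,'r mm',r/458*(w[4][2,3]-h)*1000)
        cc,rr=cv2.minEnclosingCircle(q[:,:2].astype(np.float32)); print('xy circle',cc,rr)
    elif m.sum()>50: 
        l=cv2.fitLine(q[:,:2].astype(np.float32),cv2.DIST_HUBER,0,.01,.01).ravel(); print('line',l,np.degrees(np.arctan2(l[1],l[0])))
# dark hole via ellipse
g=cv2.cvtColor(p,cv2.COLOR_RGB2GRAY)[215:272,312:372]
print(g[28,::2]); 
m=((g<60)).astype(np.uint8); n,lab,st,ce=cv2.connectedComponentsWithStats(m)
for i in range(1,n):
    if st[i,4]>60: c=ce[i]+[312,215]; print('dark',c,st[i],onplane([c],.19,*w[2:])[0])
E
```

```text
rear 1545 [0.5115 0.3106 0.1954] [0.488 0.288 0.185] [0.534 0.333 0.198] uv 318 365 222 267
circ (341.6351318359375, 245.56756591796875) 24.019145965576172 [0.51043818 0.31042738 0.19538264] r mm 14.650399834396826
xy circle (0.5113137364387512, 0.3101196587085724) 0.02338775061070919
handletop 2470 [0.4653 0.2571 0.1501] [0.416 0.2   0.143] [0.506 0.329 0.153] uv 219 350 163 230
line [0.61627364 0.7875321  0.46345216 0.25635502] 51.95547
butt 633 [0.436  0.2194 0.1552] [0.417 0.202 0.153] [0.519 0.329 0.162] uv 220 351 165 240
line [0.5182313  0.8552405  0.4500852  0.24456401] 58.786316
[155 128 105  72 123 127 126 124 124 116  70  51  49  48  48  48  47  47
  48  58  82 108 123 122 123 123 121 129 134 137]
dark [330.22070845 220.95367847] [  0   0  43  22 367] [0.48558945 0.30478619 0.19      ]
dark [341.64383562 244.07305936] [ 21  22  19  15 219] [0.51133089 0.3111911  0.19      ]
```

Emit:
move_arm --moves '[[[1,-0.12,-0.39,0.02,0,0,0],[1,-0.12,-0.39,0.02,0,0,0],[1,-0.12,-0.39,0.02,0,0,0],[1,-0.12,-0.39,0.02,0,0,0],[1,-0.12,-0.39,0.02,0,0,0]]]'

```text
time: 1.7
eef_pos: [0.4666, 0.0643, 0.3206]
tcp_rot: [-0.0, 0.114, 0.993, -0.001]
contact_force: [0.0, -0.2, 0.2]
width: 0.0857
grip_force: 0.0
```

Emit:
move_arm --moves '[[[1,-0.12,-0.39,0.02,0,0,0],[1,-0.12,-0.39,0.02,0,0,0],[1,-0.12,-0.39,0.02,0,0,0],[1,-0.12,-0.39,0.02,0,0,0],[1,-0.12,-0.39,0.02,0,0,0]]]'

```text
time: 2.2
eef_pos: [0.4823, -0.1389, 0.31]
tcp_rot: [-0.0, 0.114, 0.993, -0.0]
contact_force: [-0.0, 1.2, -0.3]
width: 0.0854
grip_force: 0.0
```

Emit:
move_arm --moves '[[[1,-0.12,-0.39,0.02,0,0,-0.144],[1,-0.12,-0.39,0.02,0,0,-0.144],[1,-0.12,-0.39,0.02,0,0,-0.144],[1,-0.12,-0.39,0.02,0,0,-0.144],[1,-0.12,-0.39,0.02,0,0,-0.144]]]'

```text
time: 2.7
eef_pos: [0.4978, -0.3418, 0.2991]
tcp_rot: [-0.001, 0.0, 1.0, 0.0]
contact_force: [1.0, 0.6, -0.2]
width: 0.0857
grip_force: 0.0
```

```bash
python3 - <<'E'
from h import *
s=read_state(); print(s['time'],s['eef_pos'],s['tcp_rot'],s['qpos'])
w=grab('wrist','w_rack'); C=cloud(*w); print(w[4][:3,3],w[2])
p=w[0]; z=C[...,2]; x=C[...,0]; y=C[...,1]
near=(abs(x-.535)<.1)&(abs(y+.339)<.08)
m=near&(z>.04)&(z<.052); q=C[m]; v,u=np.nonzero(m); print('block',m.sum(),q.min(0),q.max(0),u.min(),u.max(),v.min(),v.max())
r=cv2.minAreaRect(q[:,:2].astype(np.float32)); print(r)
m=(near&(z>.085)&(z<.14)).astype(np.uint8); n,lab,st,ce=cv2.connectedComponentsWithStats(m)
for i in range(1,n):
    if st[i,4]>8: k=lab==i; t=k&(z>z[k].max()-.004); vv,uu=np.nonzero(t); print('stick',st[i],'top z',z[k].max(),C[t].mean(0),'uv',uu.mean(),vv.mean(),'n',t.sum(),C[k].min(0),C[k].max(0))
E
```

```text
2.7 [ 0.49784295 -0.34176799  0.29910846] [-6.82276753e-04  1.10202340e-04  9.99999732e-01  2.43538169e-04] [-7.34199799e-01  3.67994925e-01  2.88295947e-01  1.49243675e+00
 -5.52504567e-04 -7.33979024e-01]
[ 0.42652866 -0.34174654  0.44220474] [[316.14515347   0.         286.59187963]
 [  0.         316.14515347 210.35724128]
 [  0.           0.           1.        ]]
block 3336 [ 0.46571476 -0.3720943   0.04007479] [ 0.60447604 -0.30708533  0.05190594] 264 314 151 254
((0.5354429483413696, -0.33954018354415894), (0.05007672682404518, 0.13474656641483307), 82.49694061279297)
stick [290 176   7  10  56] top z 0.10674344672287539 [ 0.49311069 -0.33423088  0.10535852] uv 293.2972972972973 182.13513513513513 n 37 [ 0.4895804  -0.33779102  0.08696986] [ 0.49663433 -0.33085848  0.10674345]
stick [284 210  10  22 189] top z 0.13192906277510535 [ 0.53464989 -0.33952942  0.13024749] uv 288.5243902439024 226.0 n 82 [ 0.52937885 -0.34453287  0.08511561] [ 0.54067382 -0.33416199  0.13192906]
stick [281 244   6  13  68] top z 0.1070567640223149 [ 0.57623257 -0.34502299  0.10543423] uv 283.59375 253.0 n 32 [ 0.57301367 -0.34830438  0.08537638] [ 0.58029399 -0.34224021  0.10705676]
```

View pics/w_rack.png

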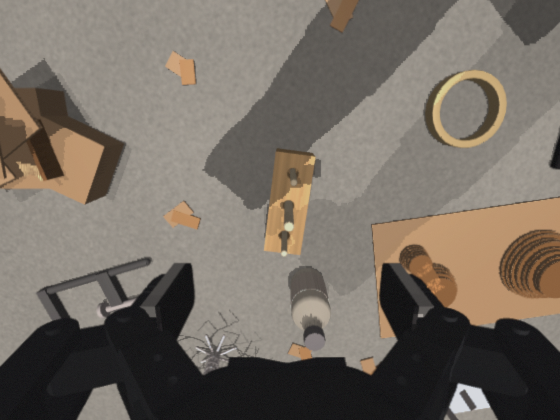

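The thick stick's top is at (288,226), which gives (0.535, -0.3395, 0.130). That matches the given 130 mm height and the middle hole. The minis are at (293,182) and (284,253), at z 0.105. The row is angled -7.5°. I'll descend over the thick stick.

Emit:
move_arm --moves '[[[1,-0.074,0.005,0.1,0,0,0.083],[1,-0.074,0.005,0.2,0,0,0.083],[1,-0.074,0.005,0.27,0,0,0.083],[1,-0.074,0.005,0.27,0,0,0.083],[1,-0.074,0.005,0.27,0,0,0.083]]]'

```text
time: 3.25
eef_pos: [0.5346, -0.3334, 0.1669]
tcp_rot: [-0.001, 0.062, 0.998, 0.001]
contact_force: [0.2, 0.2, 0.5]
width: 0.0854
grip_force: 0.0
```

```bash
python3 - <<'E'
from h import *
s=read_state(); Rm=R.from_quat(np.roll(s['tcp_rot'],-1)); print(s['eef_pos'],Rm.as_matrix().round(4).tolist())
d=np.array([.535,-.3395,.086])-s['eef_pos']; print('shares',(Rm.inv().apply(d)/.5).round(4))
E
```

```text
[ 0.53459543 -0.33344004  0.16685898] [[-0.9922, 0.1247, -0.0013], [0.1247, 0.9922, 0.0016], [0.0015, 0.0014, -1.0]]
shares [-0.0026 -0.0122  0.1617]
```

Emit:
move_arm --moves '[[[1,-0.003,-0.012,0.08,0,0,0],[1,-0.003,-0.012,0.12,0,0,0],[1,-0.003,-0.012,0.162,0,0,0],[1,-0.003,-0.012,0.162,0,0,0],[1,-0.003,-0.012,0.162,0,0,0]]]'

```text
time: 3.75
eef_pos: [0.5369, -0.3425, 0.0886]
tcp_rot: [0.002, 0.063, 0.998, -0.001]
contact_force: [0.4, 0.2, 1.1]
width: 0.0855
grip_force: 0.0
```

Emit:
move_arm --moves '[[[-1,0,0,0,0,0,0],[-1,0,0,0,0,0,0],[-1,0,0,0,0,0,0],[-1,0,0,0,0,0,0],[-1,0,0,0,0,0,0]]]' --squeeze 30

```text
time: 4.25
eef_pos: [0.5353, -0.3418, 0.0854]
tcp_rot: [0.0, 0.063, 0.998, -0.0]
contact_force: [-0.4, -0.2, -0.5]
width: 0.012
grip_force: 0.0
```

```bash
python3 - <<'E'
from h import *
s=read_state(); print(s['eef_pos'],s['width'],s['grip_force'],s['contact_force'])
E
```

```text
[ 0.53533207 -0.34182493  0.08543497] 0.01199234474576029 0.0 [-0.43006298 -0.18204398 -0.51255494]
```

Not quite closed yet, so I'll let the fingers finish and then lift.

Emit:
move_arm --moves '[[[-1,0,0,0,0,0,0],[-1,0,0,0,0,0,0],[-1,0,0,0,0,0,0],[-1,0,0,0,0,0,0]]]'

```text
time: 4.65
eef_pos: [0.5353, -0.3418, 0.0853]
tcp_rot: [0.0, 0.063, 0.998, 0.0]
contact_force: [0.0, -0.4, 1.1]
width: 0.0091
grip_force: 29.4
```

Emit:
move_arm --moves '[[[-1,0,0,-0.04,0,0,0],[-1,0,0,-0.1,0,0,0],[-1,0,0,-0.18,0,0,0],[-1,0,0,-0.26,0,0,0],[-1,0,0,-0.26,0,0,0]]]'

```text
time: 5.15
eef_pos: [0.5376, -0.3437, 0.2218]
tcp_rot: [0.004, 0.063, 0.998, -0.003]
contact_force: [0.3, -0.8, 0.5]
width: 0.0094
grip_force: 29.3
```

Emit:
move_arm --moves '[[[-1,0,0.04,-0.08,0,0,0],[-1,0.03,0.12,-0.15,0,0,0],[-1,0.05,0.22,-0.18,0,0,0],[-1,0.06,0.31,-0.18,0,0,0],[-1,0.07,0.4,-0.18,0,0,0]]]'

```text
time: 5.65
eef_pos: [0.5258, -0.1376, 0.3058]
tcp_rot: [0.001, 0.064, 0.998, -0.0]
contact_force: [1.2, -0.4, -0.5]
width: 0.0091
grip_force: 29.3
```

Emit:
move_arm --moves '[[[-1,0.02,0.09,0,0,0,0],[-1,0.03,0.18,0,0,0,0],[-1,0.05,0.27,0,0,0,0],[-1,0.06,0.36,0,0,0,0],[-1,0.07,0.45,0,0,0,0]]]'

```text
time: 6.15
eef_pos: [0.5191, 0.0904, 0.3048]
tcp_rot: [-0.0, 0.064, 0.998, -0.0]
contact_force: [0.9, 0.1, 0.4]
width: 0.0094
grip_force: 29.3
```

Emit:
move_arm --moves '[[[-1,0.02,0.09,0,0,0,0],[-1,0.04,0.18,0,0,0,0],[-1,0.06,0.27,0,0,0,0],[-1,0.07,0.35,0,0,0,0],[-1,0.07,0.4,0,0,0,0]]]'

```text
time: 6.65
eef_pos: [0.5093, 0.2944, 0.3045]
tcp_rot: [-0.0, 0.062, 0.998, 0.0]
contact_force: [0.5, -0.2, -0.6]
width: 0.0093
grip_force: 29.3
```

```bash
python3 - <<'E'
from h import *
s=read_state(); Rm=R.from_quat(np.roll(s['tcp_rot'],-1)); print(s['time'],s['eef_pos'],s['tcp_rot'],s['width'],s['grip_force'])
d=np.array([.5113,.3101,.31])-s['eef_pos']; print('shares',(Rm.inv().apply(d)/.5).round(4))
E
```

```text
6.65 [0.50926476 0.29435189 0.30450039] [-4.35907838e-04  6.20582114e-02  9.98072435e-01  5.90459802e-05] 0.00932005655141294 29.336748719215393
shares [-0.0001  0.0318 -0.011 ]
```

Emit:
move_arm --moves '[[[-1,0,0.03,0,0,0,0],[-1,0,0.03,0,0,0,0],[-1,0,0.03,0,0,0,0]]]'

```text
time: 6.95
eef_pos: [0.5122, 0.3057, 0.3048]
tcp_rot: [-0.0, 0.064, 0.998, -0.0]
contact_force: [-0.3, -0.3, -0.5]
width: 0.009
grip_force: 29.3
```

```bash
python3 - <<'E'
from h import *
s=read_state(); print(s['eef_pos'])
w=grab('wrist','w_ins'); C=cloud(*w); a=grab('scene','s_ins'); A=cloud(*a)
cv2.imwrite('pics/ins.png',np.hstack([cv2.resize(w[0][150:350,180:400],(440,400)),cv2.resize(a[0][170:290,280:380],(333,400),interpolation=cv2.INTER_CUBIC)])[:,:,::-1])
for nm,Q in (('w',C),('s',A)):
    z=Q[...,2]; n=(np.hypot(Q[...,0]-.511,Q[...,1]-.310)<.025)
    for lo in np.arange(.185,.29,.01):
        m=n&(z>lo)&(z<lo+.01)
        if m.sum()>3: q=Q[m]; v,u=np.nonzero(m); print(nm,round(lo,3),m.sum(),q.mean(0).round(4),q.min(0).round(4)[:2],q.max(0).round(4)[:2],'uv',u.mean().round(1),v.mean().round(1))
E
```

```text
[0.51216989 0.30566831 0.30477583]
w 0.185 635 [0.5097 0.3108 0.1932] [0.4882 0.2879] [0.5332 0.3331] uv 292.3 203.0
w 0.195 1177 [0.5082 0.3117 0.1957] [0.4886 0.2882] [0.5333 0.3329] uv 293.2 201.9
w 0.225 22 [0.5076 0.3064 0.2328] [0.506  0.3004] [0.5111 0.3112] uv 286.8 215.5
w 0.235 69 [0.5074 0.3062 0.2399] [0.5059 0.3007] [0.5113 0.3111] uv 286.4 218.4
w 0.245 72 [0.5073 0.3063 0.25  ] [0.506  0.3009] [0.5122 0.3112] uv 286.6 222.9
w 0.255 92 [0.5074 0.3063 0.2602] [0.5059 0.3004] [0.5122 0.3112] uv 286.6 228.2
w 0.265 97 [0.5073 0.3064 0.2702] [0.5059 0.3007] [0.5108 0.3111] uv 286.7 233.6
w 0.275 116 [0.5074 0.3063 0.28  ] [0.5057 0.3005] [0.512  0.3112] uv 286.6 239.8
w 0.285 132 [0.5072 0.3063 0.29  ] [0.5056 0.3006] [0.5114 0.3111] uv 286.5 246.3
s 0.185 176 [0.5116 0.3125 0.1924] [0.4873 0.2899] [0.5333 0.3346] uv 327.8 252.9
s 0.195 57 [0.5105 0.3156 0.1962] [0.4901 0.2937] [0.5342 0.3339] uv 329.2 252.6
s 0.225 5 [0.5132 0.31   0.2312] [0.5095 0.3086] [0.5164 0.3116] uv 328.4 242.8
s 0.235 13 [0.5139 0.3101 0.24  ] [0.5072 0.306 ] [0.5171 0.3136] uv 328.6 240.7
s 0.245 14 [0.514  0.3099 0.2507] [0.5091 0.3046] [0.5181 0.3128] uv 329.0 237.9
s 0.255 9 [0.514  0.311  0.2605] [0.5084 0.3079] [0.5171 0.3135] uv 329.8 235.6
s 0.265 15 [0.5147 0.31   0.2703] [0.5097 0.3051] [0.5175 0.3132] uv 329.7 232.8
s 0.275 14 [0.5141 0.3097 0.2802] [0.5084 0.3042] [0.5163 0.3135] uv 330.4 229.9
s 0.285 13 [0.514  0.3094 0.2897] [0.509  0.3025] [0.5168 0.3131] uv 330.8 227.2
```

View pics/ins.png

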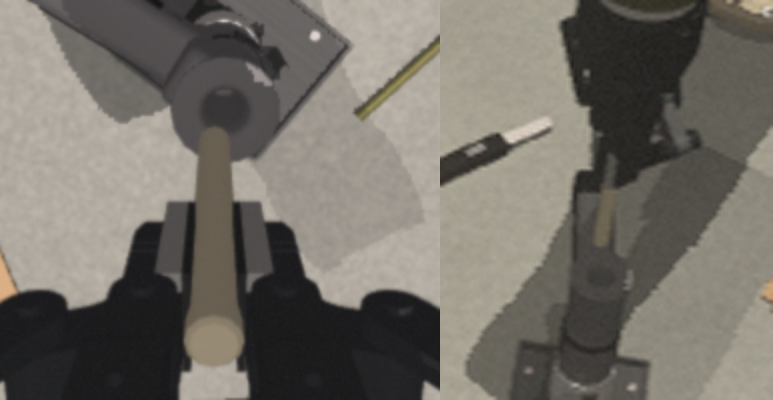

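In the wrist crop the stick hangs vertical, with its foot just short of the mouth. From the cloud the stick's axis is at (0.5113, 0.306) and the mouth at (0.511, 0.3103), so I'll shift +4.5 mm in y and descend.

Emit:
move_arm --moves '[[[-1,0,0.009,0,0,0,0],[-1,0,0.009,0.02,0,0,0],[-1,0,0.009,0.05,0,0,0],[-1,0,0.009,0.05,0,0,0],[-1,0,0.009,0.05,0,0,0]]]'

```text
time: 7.55
eef_pos: [0.5124, 0.3104, 0.2799]
tcp_rot: [-0.001, 0.064, 0.998, -0.0]
contact_force: [-0.1, 0.2, 0.0]
width: 0.0092
grip_force: 29.3
```

```bash
python3 - <<'E'
from h import *
s=read_state(); print(s['eef_pos'],s['contact_force'])
w=grab('wrist','w_ins2'); C=cloud(*w); z=C[...,2]; n=(np.hypot(C[...,0]-.511,C[...,1]-.310)<.025)
for lo,hi in ((.19,.2),(.21,.25)):
    q=C[n&(z>lo)&(z<hi)]; print(len(q),np.percentile(q[:,:2],[1,99],axis=0).round(4), q[:,:2].min(0),q[:,:2].max(0))
E
```

```text
[0.51243459 0.31038626 0.27988971] [-0.11591681  0.19619938  0.04758948]
2021 [[0.4891 0.2892]
 [0.5302 0.3319]] [0.48821672 0.28799221] [0.53237939 0.33321224]
328 [[0.5062 0.3054]
 [0.5118 0.3158]] [0.50575582 0.30519531] [0.51261326 0.31597122]
```

Aligned to within about 0.5 mm. Inserting slowly.

Emit:
move_arm --moves '[[[-1,0,0,0.02,0,0,0],[-1,0,0,0.04,0,0,0],[-1,0,0,0.06,0,0,0],[-1,0,0,0.07,0,0,0],[-1,0,0,0.07,0,0,0]]]'

```text
time: 8.1
eef_pos: [0.5121, 0.3106, 0.2439]
tcp_rot: [-0.001, 0.063, 0.998, -0.0]
contact_force: [-0.1, -0.2, 0.1]
width: 0.0093
grip_force: 29.3
```

Emit:
move_arm --moves '[[[-1,0,0,0.02,0,0,0],[-1,0,0,0.04,0,0,0],[-1,0,0,0.055,0,0,0],[-1,0,0,0.06,0,0,0],[-1,0,0,0.06,0,0,0]]]'

```text
time: 8.6
eef_pos: [0.5124, 0.3107, 0.2146]
tcp_rot: [-0.001, 0.063, 0.998, -0.0]
contact_force: [0.9, -0.0, 0.4]
width: 0.0088
grip_force: 29.3
```

Emit:
move_arm --moves '[[[-0.2,0,0,0,0,0,0],[-0.2,0,0,0,0,0,0],[-0.2,0,0,0,0,0,0],[-0.2,0,0,0,0,0,0],[-0.2,0,0,0,0,0,0]]]'

```text
time: 9.1
eef_pos: [0.5128, 0.3109, 0.2155]
tcp_rot: [0.0, 0.063, 0.998, 0.0]
contact_force: [-0.4, -0.1, -0.3]
width: 0.0344
grip_force: 0.0
```

Emit:
move_arm --moves '[[[0.2,0,0,-0.05,0,0,0],[0.6,0,0,-0.1,0,0,0],[1,0,0,-0.18,0,0,0],[1,0,0,-0.24,0,0,0],[1,0,0,-0.24,0,0,0]]]'

```text
time: 9.6
eef_pos: [0.5142, 0.3115, 0.3404]
tcp_rot: [0.004, 0.063, 0.998, 0.002]
contact_force: [1.1, -0.6, 0.4]
width: 0.0855
grip_force: 0.0
```

```bash
python3 - <<'E'
from h import *
s=read_state(); print(s['time'],s['eef_pos'],s['tcp_rot'],s['width'])
w=grab('wrist','w_load'); C=cloud(*w); z=C[...,2]; n=(np.hypot(C[...,0]-.511,C[...,1]-.310)<.03)
for lo in np.arange(.185,.285,.01):
    q=C[n&(z>lo)&(z<lo+.01)]; 
    if len(q)>3: print(round(lo,3),len(q),q.min(0).round(4),q.max(0).round(4))
E
```

```text
9.6 [0.51424197 0.31147796 0.34042842] [0.00374925 0.06344368 0.99797646 0.00195728] 0.08545204780112604
0.185 496 [0.4887 0.2881 0.185 ] [0.5321 0.3331 0.195 ]
0.195 939 [0.4883 0.288  0.195 ] [0.5324 0.333  0.2047]
0.205 31 [0.5066 0.307  0.205 ] [0.5111 0.3166 0.2145]
0.215 34 [0.5065 0.306  0.2153] [0.5111 0.3165 0.2246]
0.225 37 [0.5065 0.3062 0.2253] [0.5106 0.3164 0.2348]
0.235 44 [0.5066 0.3064 0.2353] [0.5123 0.3168 0.2449]
0.245 94 [0.5065 0.3066 0.2454] [0.5173 0.3166 0.255 ]
0.255 104 [0.5066 0.3063 0.255 ] [0.517  0.3164 0.257 ]
```

The stick's top is at z 0.255 and upright, so it is fully home. Next I'll measure the handle's direction and top.

```bash
python3 - <<'E'
from h import *
c0=np.array([.5112,.3104])
for nm in ('w_gun','w_load'):
    w=load(nm); C=cloud(*w); z=C[...,2]; r=np.hypot(C[...,0]-c0[0],C[...,1]-c0[1])
    az=np.degrees(np.arctan2(C[...,1]-c0[1],C[...,0]-c0[0]))
    m=(z>.143)&(z<.154)&(r>.05)&(r<.105)&(az<-90); q=C[m]
    print(nm,len(q),'z',np.percentile(q[:,2],[5,50,95]).round(4))
    for a,b in ((.05,.065),(.065,.08),(.08,.095),(.095,.108)):
        t=C[m&(r>a)&(r<b)]; h=np.array([.6,.8]); y=np.array([-.8,.6]); 
        if len(t)<5: continue
        s=(t[:,:2]-c0)@np.c_[h,y]; lo,hi=np.percentile(s[:,1],[1,99]); mid=(lo+hi)/2
        print(round(s[:,0].mean(),4),'width',round(hi-lo,4),'mid',round(mid,4),'heading',np.degrees(np.arctan2(.8,.6)+mid/s[:,0].mean()).round(2))
    b=C[(z>.15)&(z<.162)&(r>.112)&(r<.145)&(az<-90)]; 
    if len(b): print('butt',len(b),b.mean(0), np.degrees(np.arctan2(*(c0-b.mean(0)[:2])[::-1])))
E
```

```text
w_gun 1486 z [0.1456 0.15   0.1514]
-0.0566 width 0.0307 mid 0.0029 heading 50.15
-0.0718 width 0.0309 mid 0.0036 heading 50.29
-0.0869 width 0.0307 mid 0.0043 heading 50.3
-0.0995 width 0.0298 mid 0.0049 heading 50.3
butt 597 [0.43275392 0.21725702 0.15446259] 49.8955322902219
w_load 1621 z [0.1452 0.1499 0.1514]
-0.0567 width 0.0308 mid 0.0028 heading 50.33
-0.0718 width 0.0308 mid 0.0036 heading 50.24
-0.0868 width 0.0307 mid 0.0042 heading 50.35
-0.0994 width 0.0304 mid 0.005 heading 50.24
butt 634 [0.4329052  0.21794689 0.15429179] 49.74008849667665
```

Emit:
move_arm --moves '[[[1,0.04,-0.06,0,0,0,-0.09],[1,0.09,-0.138,0,0,0,-0.18],[1,0.09,-0.138,0,0,0,-0.27],[1,0.09,-0.138,0,0,0,-0.36],[1,0.09,-0.138,0,0,0,-0.44]]]'

```text
time: 10.15
eef_pos: [0.4585, 0.2475, 0.3339]
tcp_rot: [-0.001, -0.281, 0.96, -0.0]
contact_force: [0.3, -0.5, 0.5]
width: 0.0853
grip_force: 0.0
```

Emit:
move_arm --moves '[[[1,0,0,0.04,0,0,-0.08],[1,0,0,0.1,0,0,-0.16],[1,0,0,0.16,0,0,-0.2],[1,0,0,0.22,0,0,-0.2],[1,0,0,0.22,0,0,-0.2]]]'

```text
time: 10.65
eef_pos: [0.4558, 0.2468, 0.2199]
tcp_rot: [-0.005, -0.425, 0.905, 0.001]
contact_force: [-0.8, 0.2, 0.6]
width: 0.0853
grip_force: 0.0
```

```bash
python3 - <<'E'
from h import *
s=read_state(); Rm=R.from_quat(np.roll(s['tcp_rot'],-1)); print(s['time'],s['eef_pos'],s['tcp_rot'],s['qpos'])
M=Rm.as_matrix(); print('tool y heading',np.degrees(np.arctan2(M[1,1],M[0,1])))
d=np.array([.4601,.2488,.116])-s['eef_pos']; print('shares',(Rm.inv().apply(d)/.5).round(4))
E
```

```text
10.65 [0.4558279  0.24679146 0.21989901] [-5.01888863e-03 -4.25131811e-01  9.05117388e-01  5.17386648e-04] [ 3.41242712e-01  2.15683456e-01 -1.11885807e-01  1.25331796e+00
  4.89833208e-05 -5.36984507e-01]
tool y heading 140.3174099756991
shares [-0.0103 -0.0051  0.2077]
```

Emit:
move_arm --moves '[[[1,-0.005,-0.003,0.04,0,0,0],[1,-0.005,-0.003,0.06,0,0,0],[1,-0.005,-0.003,0.06,0,0,0],[1,-0.005,-0.003,0.06,0,0,0]]]'

```text
time: 11.05
eef_pos: [0.4623, 0.2491, 0.196]
tcp_rot: [0.0, -0.425, 0.905, 0.0]
contact_force: [0.1, 0.0, 0.7]
width: 0.0854
grip_force: 0.0
```

```bash
python3 - <<'E'
from h import *
s=read_state(); Rm=R.from_quat(np.roll(s['tcp_rot'],-1)); print(s['time'],s['eef_pos'],s['tcp_rot'],s['qpos'])
M=Rm.as_matrix(); print('tool y heading',np.degrees(np.arctan2(M[1,1],M[0,1])))
d=np.array([.4601,.2488,.116])-s['eef_pos']; print('shares',(Rm.inv().apply(d)/.5).round(4))
E
```

```text
11.05 [0.46227568 0.24911907 0.19603411] [ 2.38958647e-04 -4.25172191e-01  9.05112452e-01  1.71221458e-05] [ 3.41292914e-01  2.29875942e-01 -1.52789991e-01  1.18765811e+00
  8.07744543e-05 -5.37011334e-01]
tool y heading 140.32312545119177
shares [0.0033 0.003  0.1601]
```

Emit:
move_arm --moves '[[[1,0.003,0.003,0.05,0,0,0],[1,0.003,0.003,0.1,0,0,0],[1,0.003,0.003,0.14,0,0,0],[1,0.003,0.003,0.16,0,0,0],[1,0.003,0.003,0.16,0,0,0]]]'

```text
time: 11.55
eef_pos: [0.4596, 0.2487, 0.1149]
tcp_rot: [-0.001, -0.425, 0.905, 0.0]
contact_force: [-0.3, 0.0, 0.5]
width: 0.0857
grip_force: 0.0
```

Emit:
move_arm --moves '[[[-1,0,0,0,0,0,0],[-1,0,0,0,0,0,0],[-1,0,0,0,0,0,0],[-1,0,0,0,0,0,0],[-1,0,0,0,0,0,0]]]' --squeeze 40

```text
time: 12.05
eef_pos: [0.4604, 0.2491, 0.1161]
tcp_rot: [0.001, -0.425, 0.905, 0.0]
contact_force: [-1.6, -0.9, 4.0]
width: 0.0296
grip_force: 44.1
```

Emit:
move_arm --moves '[[[-1,0,0,0,0,0,0],[-1,0,0,0,0,0,0],[-1,0,0,0,0,0,0],[-1,0,0,0,0,0,0],[-1,0,0,0,0,0,0]]]' --squeeze 110

```text
time: 12.55
eef_pos: [0.4604, 0.249, 0.1162]
tcp_rot: [0.001, -0.425, 0.905, 0.0]
contact_force: [-0.9, -1.0, 6.5]
width: 0.0285
grip_force: 107.9
```

Emit:
move_arm --moves '[[[-1,0,0,-0.02,0,0,0],[-1,0,0,-0.04,0,0,0],[-1,0,0,-0.07,0,0,0],[-1,0,0,-0.1,0,0,0],[-1,0,0,-0.1,0,0,0]]]'

```text
time: 13.05
eef_pos: [0.4613, 0.2493, 0.1676]
tcp_rot: [0.002, -0.425, 0.905, -0.0]
contact_force: [0.8, 0.6, -3.3]
width: 0.0286
grip_force: 108.7
```

Emit:
move_arm --moves '[[[-1,0,0,-0.04,0,0,0],[-1,0,0,-0.08,0,0,0],[-1,0,0,-0.13,0,0,0],[-1,0,0,-0.17,0,0,0],[-1,0,0,-0.17,0,0,0]]]'

```text
time: 13.55
eef_pos: [0.4613, 0.2493, 0.2526]
tcp_rot: [0.002, -0.425, 0.905, -0.0]
contact_force: [1.0, 0.6, -3.4]
width: 0.0285
grip_force: 109.0
```

```bash
python3 - <<'E'
from h import *
s=read_state(); print(s['time'],s['eef_pos'],s['tcp_rot'],s['qpos'],s['contact_force'],s['torque'],s['width'])
w=grab('wrist','w_lift'); a=grab('scene','s_lift')
cv2.imwrite('pics/lift.png',np.hstack([cv2.resize(w[0],(480,360)),cv2.resize(a[0][140:320,250:400],(300,360),interpolation=cv2.INTER_CUBIC)])[:,:,::-1])
E
```

```text
13.55 [0.46133014 0.24933033 0.25256934] [ 2.24976123e-03 -4.25199462e-01  9.05096852e-01 -2.10102319e-04] [ 3.42324762e-01  2.05398128e-01 -4.48352872e-02  1.31604384e+00
  1.69015893e-05 -5.36042099e-01] [ 0.99821394  0.64570239 -3.38151772] [-0.15760142  0.07369678  0.01096089] 0.02854625134886595
```

View pics/lift.png

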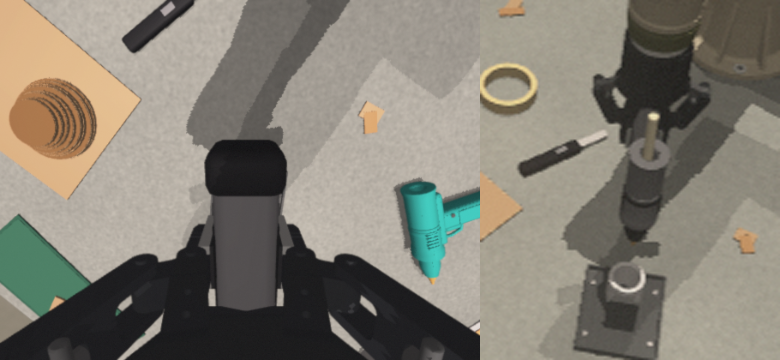

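The gun is lifted with the stick in it: the scene crop shows the stand's tube empty and the stick still protruding from the gun. Next I'll measure the round stack's top and work out the moves.

```bash
python3 - <<'E'
from h import *
for nm in ('top0','scene0','w_gun','w_lift','w_rack'):
    C=cloud(*load(nm)); z=C[...,2]; m=(np.hypot(C[...,0]-.636,C[...,1]-.045)<.075)&(z>.044)&(z<.06); q=C[m]
    if len(q)>20:
        c,r=cv2.minEnclosingCircle(q[:,:2].astype(np.float32)); print(nm,len(q),'med',np.median(q,0).round(4),'circ',np.round(c,4),round(r,4),'mid',((q.min(0)+q.max(0))/2).round(4))
E
```

```text
top0 265 med [0.6403 0.045  0.0513] circ [0.6384 0.043 ] 0.0347 mid [0.638  0.0431 0.0517]
scene0 330 med [0.6408 0.0477 0.051 ] circ [0.6405 0.046 ] 0.0339 mid [0.6398 0.0453 0.0506]
w_gun 159 med [0.653  0.0666 0.0519] circ [0.6516 0.0596] 0.0234 mid [0.6519 0.0604 0.0495]
w_lift 2864 med [0.6362 0.044  0.0523] circ [0.6391 0.0432] 0.0328 mid [0.6393 0.0438 0.0497]
w_rack 842 med [0.6392 0.0258 0.0524] circ [0.6394 0.0395] 0.0313 mid [0.6392 0.0289 0.0495]
```

Emit:
move_arm --moves '[[[-1,0.03,-0.04,0,0,0,0.06],[-1,0.09,-0.12,0,0,0,0.14],[-1,0.15,-0.2,0,0,0,0.23],[-1,0.2,-0.28,0,0,0,0.31],[-1,0.248,-0.345,0,0,0,0.4]]]'

```text
time: 14.15
eef_pos: [0.5132, 0.0412, 0.2482]
tcp_rot: [-0.001, -0.122, 0.993, 0.0]
contact_force: [1.3, -0.7, -2.5]
width: 0.0286
grip_force: 109.3
```

Emit:
move_arm --moves '[[[-1,0,0,0,0,0,0.08],[-1,0,0,0,0,0,0.14],[-1,0,0,0,0,0,0.159],[-1,0,0,0,0,0,0.159]]]'

```text
time: 14.55
eef_pos: [0.5129, 0.0434, 0.2488]
tcp_rot: [-0.001, -0.001, 1.0, 0.0]
contact_force: [-2.8, -0.8, 0.8]
width: 0.0281
grip_force: 117.8
```

Emit:
move_arm --moves '[[[-1,0,0,0,0,-0.05,0],[-1,0,0,0,0,-0.12,0],[-1,0,0,0,0,-0.2,0],[-1,0,0,0,0,-0.26,0],[-1,0,0,0,0,-0.26,0]]]'

```text
time: 15.05
eef_pos: [0.5081, 0.0444, 0.2467]
tcp_rot: [0.2, -0.001, 0.98, 0.0]
contact_force: [4.8, 0.3, -4.3]
width: 0.0283
grip_force: 118.0
```

```bash
cat > st.py <<'E'
from h import *
s=read_state(); Rm=R.from_quat(np.roll(s['tcp_rot'],-1)); M=Rm.as_matrix()
print(s['time'],s['eef_pos'].round(4),s['qpos'].round(3),s['contact_force'].round(1),s['width'],s['grip_force'])
print(M.round(3).tolist(),'gun z tilt',np.degrees(np.arccos(-M[2,2])))
tip=s['eef_pos']+M@[-.0797,0,.0962]; print('tip',tip.round(4))
d=np.array([.6392,.0435,.0825])-tip; print('d',d.round(4),'shares for tip',(M.T@d/.5).round(4))
E
python3 st.py
```

```text
15.05 [0.5081 0.0444 0.2467] [-0.093 -0.14  -0.506  0.804  0.037 -0.088] [ 4.8  0.3 -4.3] 0.028335156235721262 118.0044937133789
[[-0.92, -0.003, 0.392], [-0.003, 1.0, 0.001], [-0.392, 0.0, -0.92]] gun z tilt 23.09923164628836
tip [0.6192 0.0448 0.1895]
d [ 0.02   -0.0013 -0.107 ] shares for tip [ 0.0472 -0.0026  0.2126]
```

Emit:
move_arm --moves '[[[-1,0,0,0,0,-0.06,0],[-1,0,0,0,0,-0.13,0],[-1,0,0,0,0,-0.19,0],[-1,0,0,0,0,-0.23,0],[-1,0,0,0,0,-0.23,0]]]'

```text
time: 15.55
eef_pos: [0.5115, 0.0438, 0.2475]
tcp_rot: [0.373, -0.001, 0.928, 0.0]
contact_force: [1.9, 0.5, -5.0]
width: 0.0285
grip_force: 115.0
```

```bash
python3 st.py; python3 - <<'E'
from h import *
a=grab('scene','s_tilt'); C=cloud(*a); z=C[...,2]
cv2.imwrite('pics/tilt.png',cv2.resize(a[0][120:300,170:380],(700,600),interpolation=cv2.INTER_CUBIC)[:,:,::-1])
E
```

```text
15.55 [0.5115 0.0438 0.2475] [-0.122 -0.365 -0.875  0.3    0.085 -0.089] [ 1.9  0.5 -5. ] 0.028452569243270776 114.9784791469574
[[-0.722, -0.001, 0.692], [-0.001, 1.0, 0.001], [-0.692, 0.0, -0.722]] gun z tilt 43.78893923997326
tip [0.6356 0.044  0.2332]
d [ 0.0036 -0.0005 -0.1507] shares for tip [ 0.2034 -0.0009  0.2226]
```

View pics/tilt.png

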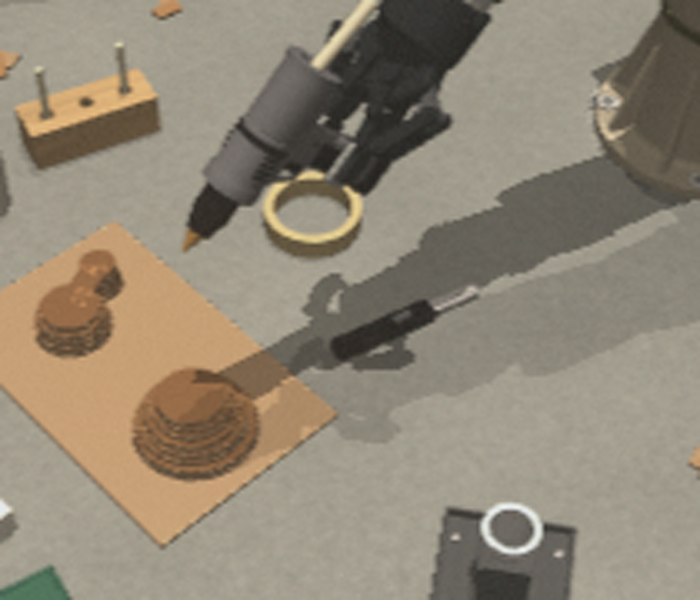

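The crop shows the gun tipped with its handle below, the stick in and the tip at scene (225.5,193.5). Joint 3 is nearing its range, so I'll check the reach of the final pose with a quick kinematic fit, and check the tip pixel too.

```bash
python3 - <<'E'
from h import *
from scipy.optimize import fsolve
p,d,K,D,E=load('s_tilt'); Ei=np.linalg.inv(E)
for pt in ([.6356,.044,.2332],): print('proj tip',cv2.projectPoints(np.array([pt]),cv2.Rodrigues(Ei[:3,:3])[0],Ei[:3,3],K,D)[0].ravel())
T=[(.314,.045,1.3036,.1269,.5603,.2304),(.2126,.1563,1.5133,.454,.2694,.3318),(.368,.2883,1.4924,.4978,-.3418,.2991),(.2157,-.1119,1.2533,.4558,.2468,.2199),(.2299,-.1528,1.1877,.4623,.2491,.196),(.2054,-.0448,1.316,.4613,.2493,.2526),(-.14,-.506,.804,.5081,.0444,.2467),(-.365,-.875,.3,.5115,.0438,.2475)]
T=np.array(T); r=np.sqrt(T[:,3]**2+T[:,4]**2-.08**2); y=r+1j*T[:,5]
f=lambda a,b,c: np.stack([np.ones_like(a),np.exp(-1j*a),np.exp(-1j*(a-b)),np.exp(-1j*(a-b+c))],-1)
A=f(T[:,0],T[:,1],T[:,2]); co,_,_,sv=np.linalg.lstsq(A,y,rcond=None); print(abs(co),abs(A@co-y).round(4),sv)
for tilt in (45,42,40,38,36):
    t=np.radians(tilt); tx=-.0797*np.cos(t)-.0962*np.sin(t); tz=-.0797*np.sin(t)+.0962*np.cos(t)
    X,Y,Z=.6392+tx,.0435,.0825+tz; rr=np.sqrt(X*X+Y*Y-.08**2); ph=np.pi/2-t
    F=lambda q:(lambda e:[e.real,e.imag])((f(q[0],q[1],ph-q[0]+q[1])@co)-(rr+1j*Z))
    q=fsolve(F,[-.3,-.9]); print(tilt,(X,Z),q,ph-q[0]+q[1])
E
```

```text
proj tip [224.34394067 194.01100738]
[0.23742654 0.51904295 0.41348129 0.44564806] [0.     0.0001 0.0001 0.0001 0.     0.0001 0.0004 0.0002] [5.58436805 0.8787262  0.17502138 0.10973297]
45 (np.float64(0.5148199171892863), np.float64(0.09416726188957805)) [-0.06379236 -1.18628323] -0.33709270310998174
42 (np.float64(0.5156009930777296), np.float64(0.10066082288412434)) [-0.0914827  -1.11761285] -0.1883721125048401
40 (np.float64(0.5163100898315723), np.float64(0.10496330293602851)) [-0.10095735 -1.07166066] -0.09803868468891797
38 (np.float64(0.5171689090112159), np.float64(0.10923841491351169)) [-0.10464201 -1.02555586] -0.01334262996860791
36 (np.float64(0.5181764042777808), np.float64(0.11348095025115984)) [-0.10345768 -0.97928453] 0.06665094800174032
```

At heading 0° the final pose would need q3 ≈ -1.19, past its -1.03 limit. The tip projects to (224,194) against the observed (225.5,193.5), so my grasp geometry is right. I'll swing the heading about -20° around the tip to bring the wrist outward.

Emit:
move_arm --moves '[[[-1,-0.004,0.02,0.004,0.04,0,0.04],[-1,-0.008,0.045,0.008,0.08,0,0.083],[-1,-0.012,0.065,0.012,0.12,0,0.125],[-1,-0.016,0.084,0.015,0.154,0,0.16],[-1,-0.016,0.084,0.015,0.154,0,0.16]]]'

```text
time: 16.1
eef_pos: [0.5273, 0.0884, 0.252]
tcp_rot: [0.369, 0.159, 0.913, -0.064]
contact_force: [-3.0, 1.3, -2.3]
width: 0.0286
grip_force: 116.1
```

```bash
python3 st.py
```

```text
16.1 [0.5273 0.0884 0.252 ] [ 0.227 -0.214 -0.755  0.347 -0.385  0.434] [-3.   1.3 -2.3] 0.028618859853783377 116.14593386650085
[[-0.676, 0.338, 0.655], [0.243, 0.941, -0.234], [-0.695, 0.001, -0.719]] gun z tilt 44.03696646000725
tip [0.6442 0.0465 0.2382]
d [-0.005  -0.003  -0.1557] shares for tip [ 0.2218 -0.0093  0.2188]
```

Emit:
move_arm --moves '[[[-1,-0.001,0.019,0.001,0.04,0.005,0.04],[-1,-0.003,0.038,0.003,0.08,0.01,0.083],[-1,-0.004,0.058,0.004,0.12,0.015,0.125],[-1,-0.005,0.076,0.005,0.154,0.02,0.16],[-1,-0.005,0.076,0.005,0.154,0.02,0.16]]]'

```text
time: 16.6
eef_pos: [0.5439, 0.1218, 0.2509]
tcp_rot: [0.338, 0.317, 0.877, -0.124]
contact_force: [-0.0, 0.3, -2.6]
width: 0.0289
grip_force: 116.6
```

```bash
python3 st.py
```

```text
16.6 [0.5439 0.1218 0.2509] [ 0.4    0.034 -0.468  0.679 -0.641  0.963] [-0.   0.3 -2.6] 0.028939517774157472 116.58345222473145
[[-0.571, 0.641, 0.514], [0.473, 0.768, -0.432], [-0.671, -0.004, -0.741]] gun z tilt 42.179481989445584
tip [0.6388 0.0426 0.2331]
d [ 0.0004  0.0009 -0.1506] shares for tip [0.2026 0.0031 0.2229]
```

Joint 3 now has plenty of range. I'll descend in two stages, straight down.

Emit:
move_arm --moves '[[[-1,0.03,0,0.033,0,0,0],[-1,0.065,0.001,0.071,0,0,0],[-1,0.1,0.001,0.11,0,0,0],[-1,0.135,0.002,0.148,0,0,0],[-1,0.135,0.002,0.148,0,0,0]]]'

```text
time: 17.1
eef_pos: [0.5388, 0.1189, 0.1464]
tcp_rot: [0.335, 0.317, 0.878, -0.127]
contact_force: [-1.8, -0.4, -3.0]
width: 0.0287
grip_force: 116.5
```

```bash
python3 st.py; python3 - <<'E'
from h import *
a=grab('scene','s_desc'); 
cv2.imwrite('pics/desc.png',cv2.resize(a[0][140:280,180:320],(600,600),interpolation=cv2.INTER_CUBIC)[:,:,::-1])
s=read_state(); M=R.from_quat(np.roll(s['tcp_rot'],-1)).as_matrix(); p,d,K,D,E=a; Ei=np.linalg.inv(E)
pts=[s['eef_pos']+M@v for v in ([-.0797,0,.0962],[-.0797,0,.0962-.06],[-.0797,0,.0962-.235])]+[[.6392,.0435,.051]]
uv=cv2.projectPoints(np.array(pts),cv2.Rodrigues(Ei[:3,:3])[0],Ei[:3,3],K,D)[0].reshape(-1,2); print('tip,60,sticktop,hilltop px',uv,'crop',(uv-[180,140])*600/140)
E
```

```text
17.1 [0.5388 0.1189 0.1464] [ 0.399  0.133 -0.643  0.41  -0.641  0.962] [-1.8 -0.4 -3. ] 0.028748619208012964 116.54572248458862
[[-0.575, 0.641, 0.509], [0.471, 0.767, -0.435], [-0.669, -0.01, -0.743]] gun z tilt 41.99961952636244
tip [0.6335 0.0395 0.1282]
d [ 0.0057  0.004  -0.0457] shares for tip [0.0584 0.0143 0.0702]
tip,60,sticktop,hilltop px [[226.29710852 218.63247997]
 [240.39221311 209.15184521]
 [286.85216183 177.90560005]
 [227.44935378 238.08133452]] crop [[198.41617937 336.99634275]
 [258.82377047 296.36505089]
 [457.93783641 162.45257163]
 [203.35437334 420.34857649]]
```

View pics/desc.png

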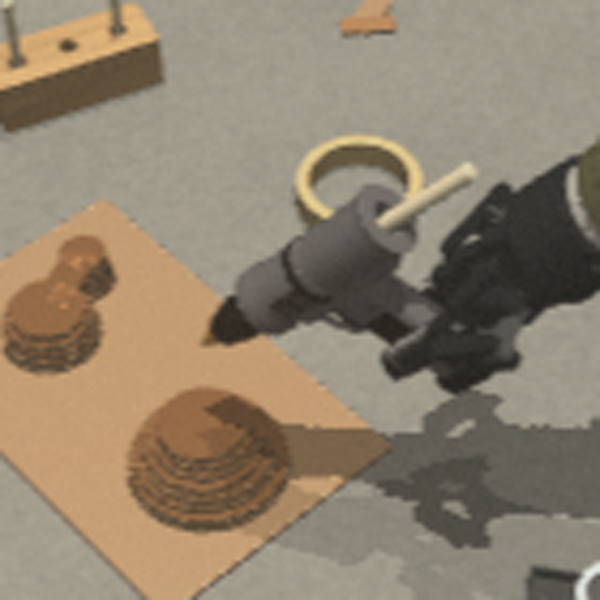

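The tip appears at crop (203,342) against a predicted (198,337), about 1 px at native scale. The stick is seated and the stack's top is at (205,422), right below. Final descent.

Emit:
move_arm --moves '[[[-1,0.015,0.004,0.018,0,0,0],[-1,0.03,0.006,0.036,0,0,0],[-1,0.045,0.008,0.054,0,0,0],[-1,0.055,0.008,0.066,0,0,0],[-1,0.055,0.008,0.066,0,0,0]]]'

```text
time: 17.65
eef_pos: [0.5454, 0.122, 0.1077]
tcp_rot: [0.338, 0.318, 0.877, -0.125]
contact_force: [-1.5, 0.6, -3.5]
width: 0.0285
grip_force: 116.6
```

Emit:
move_arm --moves '[[[-1,0,0,0,0,0,0],[-1,0,0,0,0,0,0],[-1,0,0,0,0,0,0],[-1,0,0,0,0,0,0],[-1,0,0,0,0,0,0]]]'

```text
time: 18.15
eef_pos: [0.5452, 0.1223, 0.1076]
tcp_rot: [0.339, 0.318, 0.877, -0.125]
contact_force: [-0.7, -0.0, -1.9]
width: 0.0286
grip_force: 116.5
```

```bash
python3 st.py; python3 - <<'E'
from h import *
a=grab('scene','s_fin'); t=grab('top','t_fin')
cv2.imwrite('pics/fin.png',np.hstack([cv2.resize(a[0][160:280,190:310],(400,400),interpolation=cv2.INTER_CUBIC),cv2.resize(t[0][140:260,240:360],(400,400),interpolation=cv2.INTER_CUBIC)])[:,:,::-1])
s=read_state(); M=R.from_quat(np.roll(s['tcp_rot'],-1)).as_matrix()
for (p,d,K,D,E),o in ((a,[190,160]),(t,[240,140])):
    Ei=np.linalg.inv(E); pts=[s['eef_pos']+M@v for v in ([-.0797,0,.0962],[-.0797,0,.0962-.235])]+[[.6392,.0435,.051]]
    uv=cv2.projectPoints(np.array(pts),cv2.Rodrigues(Ei[:3,:3])[0],Ei[:3,3],K,D)[0].reshape(-1,2); print('tip,sticktop,hilltop crop',((uv-o)*400/120).round())
E
```

```text
18.15 [0.5452 0.1223 0.1076] [ 0.401  0.199 -0.686  0.295 -0.644  0.965] [-0.7 -0.  -1.9] 0.028601645003767127 116.53216481208801
[[-0.568, 0.642, 0.515], [0.473, 0.767, -0.434], [-0.673, -0.003, -0.74]] gun z tilt 42.30069230393756
tip [0.64   0.0428 0.0901]
d [-0.0008  0.0007 -0.0076] shares for tip [0.0118 0.0001 0.0099]
tip,sticktop,hilltop crop [[121. 232.]
 [318. 104.]
 [125. 260.]]
tip,sticktop,hilltop crop [[194. 171.]
 [ 89. 273.]
 [191. 180.]]
```

View pics/fin.png

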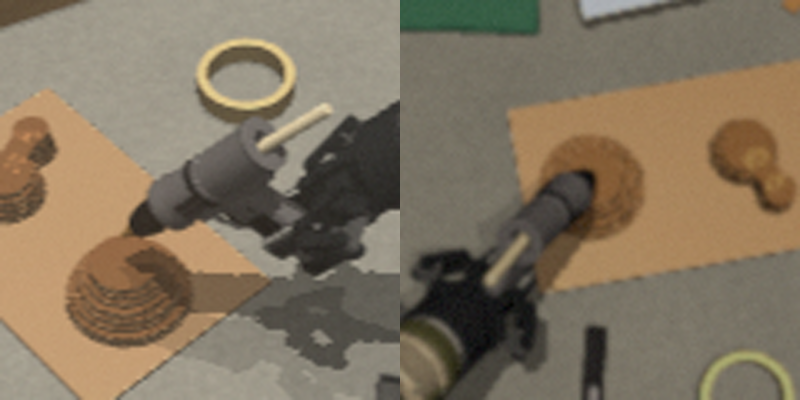

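The tip is over the middle of the stack, about 36–39 mm above it, with the stick seated. I'll lower about 5 mm, settle and hand in.

Emit:
move_arm --moves '[[[-1,0.007,0,0.0075,0,0,0],[-1,0.007,0,0.0075,0,0,0],[-1,0.007,0,0.0075,0,0,0],[-1,0.007,0,0.0075,0,0,0],[-1,0.007,0,0.0075,0,0,0]]]'

```text
time: 18.75
eef_pos: [0.5451, 0.1222, 0.1023]
tcp_rot: [0.339, 0.318, 0.877, -0.125]
contact_force: [1.1, -1.7, -3.4]
width: 0.0285
grip_force: 116.4
```

Emit:
move_arm --moves '[[[-1,0,0,0,0,0,0],[-1,0,0,0,0,0,0],[-1,0,0,0,0,0,0],[-1,0,0,0,0,0,0],[-1,0,0,0,0,0,0]]]'

```text
time: 19.25
eef_pos: [0.5451, 0.1222, 0.1023]
tcp_rot: [0.339, 0.318, 0.877, -0.125]
contact_force: [0.1, 0.4, -3.1]
width: 0.0283
grip_force: 116.5
```

```bash
python3 st.py; python3 -c "
from rig import workorder; print(workorder.sign_off())"
```

```text
19.25 [0.5451 0.1222 0.1023] [ 0.401  0.207 -0.693  0.28  -0.644  0.965] [ 0.1  0.4 -3.1] 0.02830794922473338 116.51888251304626
[[-0.568, 0.642, 0.514], [0.473, 0.767, -0.434], [-0.673, -0.003, -0.74]] gun z tilt 42.287178889078234
tip [0.6398 0.0427 0.0847]
d [-0.0006  0.0008 -0.0022] shares for tip [0.0044 0.0004 0.002 ]
the job is handed in; nothing more can be done
None
```

I handed the job in at 19 s; no verdict came back. By my measurements the thick stick is home in the gun, and the gun is held still at about 42°, its tip about 3 cm above the middle of the round stack.

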